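Open the ratchet clamp on the inspection desk

ROBOT

A 6-joint arm with a two-finger parallel gripper is mounted at the origin on the work surface. World frame = base frame: x ahead of the robot, y to its left, z up, the work surface at z = 0. Lengths are in m, angles in degrees, forces in N, time in s.
With the tool pointing down it reaches from about 0.325 to 0.9 m from the base axis. Payload 3.5 kg.
Tool frame: the origin (TCP) lies on the centre line of the jaws, within the pads' length; the fingertips stand 25 mm ahead of it and the grasp point (between the pads) lies 6 mm ahead of it; z points along the fingers, y is the direction in which the jaws open and shut (so a half turn about z gives the same grasp; the last joint's range is limited). The gripper opens to 85 mm and grips with 20 to 120 N. Pads are 22 mm wide; open, the fingers measure 114 mm over their backs; the gripper's body (76 mm by 85 mm) begins 54 mm behind the grasp point. The pads swing forward as they close: fully open they stand 13 mm farther back than shut.
Start: joints at [-72.273, 15.837, -1.513, 72.651, 0, 84.076], TCP at [0.251, -0.573, 0.256] pointing down, gripper open.
Joint ranges: [-178.77, 178.77], [-48.84, 107.48], [-61.69, 71.31], [-111.58, 123.2], [-90, 87.43], [-180, 180]. Speed limits (degrees/s): [147.25, 147.25, 180, 180, 180, 180].

INTERFACE

Orientations are given as [roll, pitch, yaw] about the fixed x, y, z axes, in that order (R = Rz(yaw) Ry(pitch) Rx(roll)).
In Python, from rig import manip, planner, viewer gives the robot as it stands. Calls block until the motion is done:
- manip.move_ptp(position, orientation): joint-space move of the TCP to a pose.
- manip.line_to(position, frame=None, vel=0.15, until_force=None): straight line of the TCP; frame=None keeps the orientation; vel is the mean speed in m/s. With until_force (N) it stops when the force on the tool has changed by that much, and returns True; else False.
- manip.set_joints(angles): joint-space move.
- manip.gripper_to(opening, grip_force=None): finger opening in m; grip_force is the grip in N (None keeps the last); returns when the fingers have stopped.
- manip.dwell(seconds).
- planner.solve_ik(position, orientation): joint angles nearest the present ones, or None.
- manip.get_obs(): the state.
- viewer.read_camera(name): name is "scene" or "top" or "wrist"; returns the picture (400x640x3 uint8, red, green, blue); there is no depth.
- viewer.camera_info(name): a dict with "intrinsics" (3x3 intrinsics, pixels), "rvec" (rotation vector, rad) and "tvec" (3), from world to camera coordinates, as OpenCV has them. Camera axes: x right, y down, z forward; pixel columns grow to the right and rows downward; lengths in m; the calibration is good to about 2 mm. A picture is of the moment at which its call begins: read the wrist's pose just before it. camera_info takes no time and is no camera call; for the wrist camera it gives the pose at the moment of the call.
A pose or a line that the arm cannot do raises manip.Unreachable and nothing moves.
- manip.hand_in(): hands the job in, once; it reports no verdict.
Trained networks look in the newest picture that a camera, given by its name, has taken for a name from the list of things; names that differ only in an ending like _2 or _b are one class to them, and where a whole thing is asked for, a point or a joint stands for the part that bears it (a point fixed in the world has none). Each returns a list of dicts, best first, with "confidence" (0 to 1); they miss things now and then, are a little off and sometimes report something else, mostly with a low value. They report only what shows in the picture. A call takes as long as a camera call. They do not tell look-alikes from the thing itself.
- viewer.outline_of(camera, name): "region" (400x640 bool, what is visible of it) and "at" ([column, row] in pixels, amid what is visible of it).
The state is a dict: "time_s": time; "qpos": joint angles; "qvel": joint speeds; "tau": joint torques, N m; "ee_pos": TCP position; "tcp_rot": TCP orientation; "contact_force": force on the tool from outside, world axes, zero at the start; "moment": the same for the moment, N m; "width": finger opening in m.
Only numpy, scipy, OpenCV 4.12 (cv2) and the standard library are available. Lean on these libraries where they do the work, as an engineer would, in place of code of your own. Each camera call takes 0.05 s, during which the arm holds its last target.

TASK

The steel bush in the ratchet clamp has been measured and must be freed so that it can be taken out for weighing. Press down the release paddle on top of the sliding jaw and, keeping it down, push the jaw back along its toothed bar until it meets the stop collar, then let go. Leave the bush standing where it is, and leave the things around the clamp alone.

Things in the scene. Friction and masses are not known exactly. Their poses are not given: they have to be found in the camera images.
- clamp: Ratchet bar clamp fixed to the desk: base plate 100 x 336 mm (y -76 to +260 mm), grey fixed jaw at one end, toothed steel bar 24 mm wide (teeth tops 33 mm above the desk). Origin on the desk under the sliding jaw's front face when closed; z up, y runs along the bar away from the fixed jaw (the way the sliding jaw is pushed back). Fixed jaw: y -72 to -47 mm, 60 mm wide, 84 mm high.
- jaw (a joint): Sliding jaw's travel along clamp +y (m): 0 closed on the bush, as at the start; larger = further back. Rubs with 2.5 N + 12 N per m/s; the ratchet blocks backward motion unless the release is pressed. The jaw is 126 mm long: upright jaw plate in front (60 mm wide, 12 thick, top 84 mm above the desk), then release paddle, upright push plate, low tail (40 mm wide, top 48 mm).
- release (a joint): Turn of the black release paddle (rad): 0 up at rest, 0.2 fully down on its stop; the pawl is clear of the teeth from 0.11. A spring returns it: 2 to 6 N at mid-paddle. At rest it slopes up towards the jaw plate; fully pressed it is level. Once let go, the pawl may stay on a tooth (up to 0.1) or draw the jaw up to 4 mm forward as it drops into a notch.
- paddle (a point): Middle of the paddle's top face (34 mm across the bar, 38 mm along it), 65.5 mm above the desk at rest, 55 mm fully pressed. It lies in a 50 mm long bay open at the top and sides: the jaw plate's back is 29 mm in front of it (-y), the push plate 20 mm behind it (+y). Turns with the paddle.
- push_face (a point): Centre of the push plate's front face, which looks to the jaw plate (clamp -y). The plate is 40 mm wide, 9 mm thick, 56 to 88 mm above the desk, and part of the sliding jaw: a fingertip that stands on the paddle pushes here to move the jaw back.
- jaw_tail (a point): Middle of the rear end face of the sliding jaw, 31 mm above the desk: it meets the stop collar. Axes as the clamp's.
- stop_face (a point): Middle of the front face of the stop collar, 31 mm above the desk: dark steel block on the bar, 46 mm wide, 18 mm along the bar, top 54 mm above the desk, with a round black thumbscrew on it (to 74 mm). Fixed; 55 to 95 mm behind the jaw's tail at the start.
- bush_center (a point): Centre of the turned steel bush that stands in the clamp between the jaws: 46 mm diameter, 55 mm high, standing on a bed 30 mm above the desk, centre 57.5 mm above the desk. Loose; z is its axis.
- next_bush_center (a point): Centre of a second, identical steel bush standing loose on the desk beside the clamp (46 mm diameter, 55 mm high); a bystander.
- spray_bottle: Loose clear spray bottle with black head, 76 mm diameter, 230 mm high, standing on the desk; origin at its foot; a bystander.
- gauge: Loose hand-held gauge, orange and black, 62 x 118 x 30 mm, lying on the desk; origin under its centre; a bystander.
Not all that is in view belongs to the job. Leave any orange look-alike of the part that bears bush_center alone.

How it is judged (in metres and radians):
On the way, in this order (a step that is already met when the one before it is completed fails the run):
1. the release paddle is pressed down while the jaw is still closed on the bush (value of joint release above 0.11 rad and value of joint jaw below 0.02 m), for 0.1 s.
2. the sliding jaw has been pushed back to the stop collar (y of stop_face in the frame of jaw_tail below 0.006 m), for 0.1 s.
At the end, for the whole second after the job is handed in: The sliding jaw rests with its tail within 8 mm of the stop collar, the release paddle has been let go, the bush still stands upright within 10 mm of its place on the bed, and the second bush, spray bottle and gauge are within 20 mm of where they were (y of stop_face in the frame of jaw_tail below 0.008 m and velocity of joint jaw between -0.005 and 0.005 m/s and value of joint release below 0.13 rad and distance of bush_center from where it was at the start of the episode below 0.01 m and angle between bush_center's own z axis and vertical below 0.1 rad and distance of each of next_bush_center, spray_bottle, gauge from where it was at the start of the episode below 0.02 m); the robot touches nothing.
It fails at once if the bush in the clamp is lifted, knocked or carried (moved more than 15 mm) (distance of bush_center from where it was at the start of the episode above 0.015 m).
It fails at once if a bystander (second bush, spray bottle, gauge) is moved, lifted or knocked over (more than 25 mm) (distance of any of next_bush_center, spray_bottle, gauge from where it was at the start of the episode above 0.025 m).
It also fails if it takes over 40 s, if anything falls off the work surface, if the arm or the gripper's body presses on something with over 40 N, if the wrist force passes 120 N, or if a joint passes its speed limit or range.

## Working session

There is one attempt and no reset: what is moved stays moved. The work goes in short steps, each a Python script; the robot and the scene stay as the last script left them, time stands still between calls to the robot, and variables do not carry over. Pictures are saved under pics/ and viewed, and the job is handed in when it is done.

```bash
mkdir -p pics; ls; cat > a.py <<'E'
from rig import manip, planner, viewer
import cv2,numpy as np
for n in ("scene","top","wrist"):
    im=viewer.read_camera(n); cv2.imwrite(f"pics/{n}0.png",im[:,:,::-1])
    c=viewer.camera_info(n); print(n,np.round(c["intrinsics"],1).tolist(),np.round(c["rvec"],3),np.round(c["tvec"],3))
o=manip.get_obs();print(o)
E
python3 a.py
```

```text
pics
scene [[466.2, 0.0, 325.6], [0.0, 466.2, 198.6], [0.0, 0.0, 1.0]] [ 1.941  1.294 -0.601] [-0.193 -0.289  1.435]
top [[454.3, 0.0, 317.7], [0.0, 454.3, 196.7], [0.0, 0.0, 1.0]] [ 2.138 -2.075  0.234] [-0.059  0.594  0.943]
wrist [[353.3, 0.0, 318.8], [0.0, 353.3, 196.5], [0.0, 0.0, 1.0]] [-2.44   1.595  0.212] [-0.624 -0.035  0.378]
{'time_s': 0.15, 'qpos': array([-7.22732874e+01,  1.58702934e+01, -1.58050644e+00,  7.26476349e+01,
       -1.44282482e-04,  8.40728506e+01]), 'qvel': array([ 1.50300611e-04, -9.94578106e-02,  2.99494942e-01, -2.99463470e-02,
       -1.54448003e-02, -1.40787684e-02]), 'tau': array([-8.46231433e-04, -4.46056259e+01,  2.95639694e+01,  1.05348299e-02,
       -1.58356320e-04,  1.06077604e-05]), 'ee_pos': array([ 0.25054892, -0.57197533,  0.25538846]), 'tcp_rot': array([-1.79902077e+02, -1.00212390e-02,  2.36538536e+01]), 'contact_force': array([0.08393467, 0.42585066, 0.09473291]), 'moment': array([-0.05373714, -0.01273105,  0.02303537]), 'width': 0.08550345321168647}
```

View pics/scene0.png

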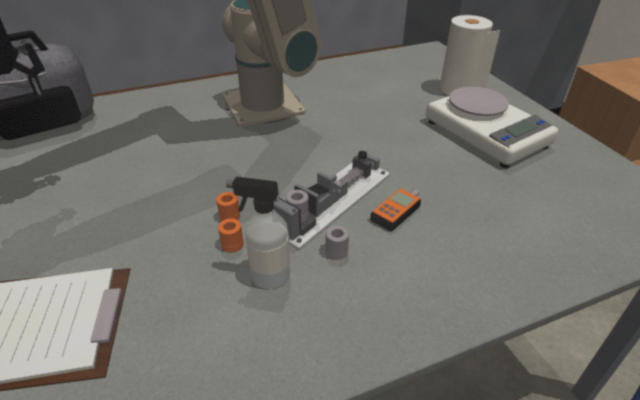

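View pics/top0.png

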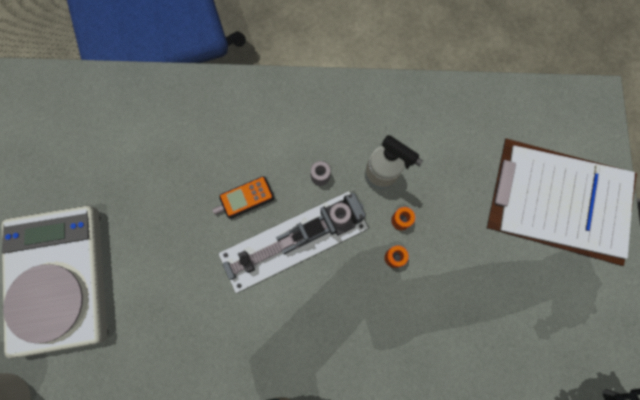

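View pics/wrist0.png

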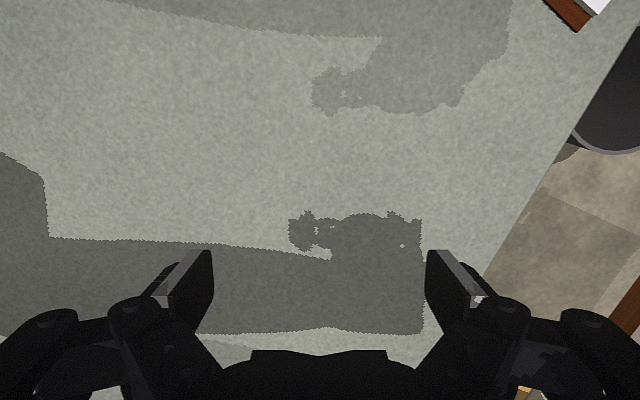

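The top view shows the clamp running from the fixed jaw near (360,207) to the thumbscrew near (245,262). The spray bottle is at (385,165), the second bush at (320,172), the gauge at (246,197), and the orange look-alikes at (403,217) and (397,257). I'll zoom in next.

```bash
cat > b.py <<'E'
import cv2,numpy as np
im=cv2.imread("pics/top0.png")[180:300,205:385]; cv2.imwrite("pics/topz.png",cv2.resize(im,None,fx=4.4,fy=4.4,interpolation=cv2.INTER_CUBIC))
im=cv2.imread("pics/scene0.png")[140:250,260:400]; cv2.imwrite("pics/scenez.png",cv2.resize(im,None,fx=5,fy=5,interpolation=cv2.INTER_CUBIC))
E
python3 b.py
```

```text
(no output)
```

View pics/topz.png

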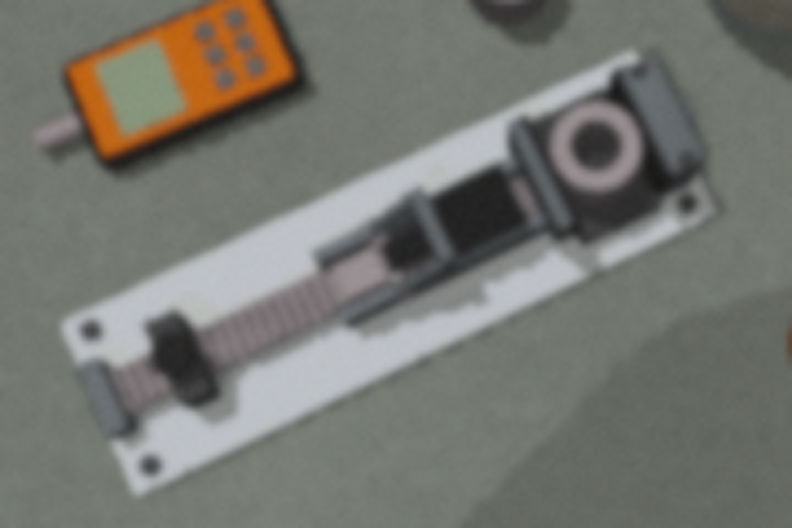

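View pics/scenez.png

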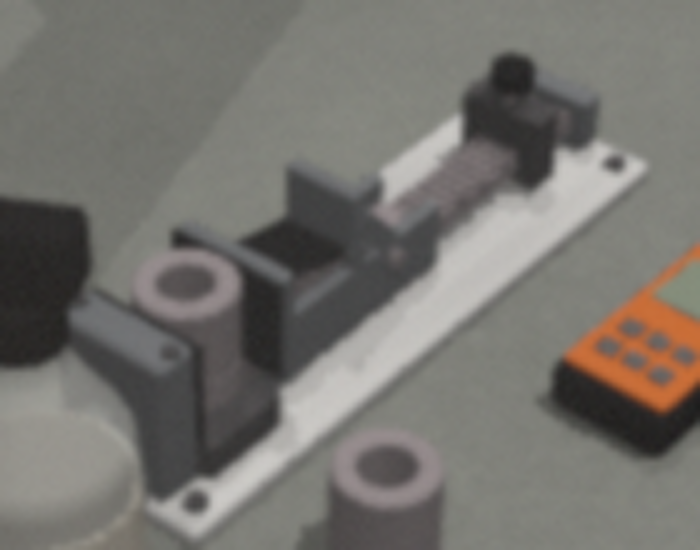

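```bash
cat > fit.py <<'E'
from rig import viewer
import cv2,numpy as np
from scipy.optimize import least_squares
def proj(cam,P):
    c=viewer.camera_info(cam); return cv2.projectPoints(np.array(P,float),c["rvec"],c["tvec"],c["intrinsics"],None)[0].reshape(-1,2)
T=[((62,323),(0,.26,'p',-1)),((138,495),(0,.26,'p',1)),((716,212),(0,-.076,'p',1)),((635,50),(0,-.076,'p',-1))]
def W(p,q):
    x,y,a=p[:3]; R=np.array([[np.cos(a),-np.sin(a)],[np.sin(a),np.cos(a)]])
    q=np.atleast_2d(q); return np.c_[q[:,:2]@R.T+[x,y],q[:,2]]
px=np.array([t[0] for t in T],float); px=(px+.5)/4.4-.5+[205,180]
bush=(np.array([597,147])+.5)/4.4-.5+[205,180]
sc=(np.array([[148,507],[648,165],[195,540]])+.5)/5-.5+[260,140]
bs=(np.array([187,283])+.5)/5-.5+[260,140]
def res(p,s):
    z=p[3]; C=[(s*-.05,.26,z),(s*.05,.26,z),(s*.05,-.076,z),(s*-.05,-.076,z)]
    r=[proj("top",W(p,C))-px, proj("top",W(p,[(0,-.0235,.085)]))-bush, proj("scene",W(p,[(0,-.0235,.085)]))-bs,
       proj("scene",W(p,[C[0],C[3]][:1]))-sc[1:2], proj("scene",W(p,[C[3]]))-sc[2:3]]
    return np.concatenate(r)
if __name__=="__main__":
  for s in (1,-1):
    for a in np.arange(-3,3,1):
      f=least_squares(lambda p:np.r_[res(p,s).ravel(),(p[3]-.008)*300],[.6,0,a,.008]);
      if f.cost<60: print(s,f.cost,f.x[:2],np.degrees(f.x[2]),f.x[3]);print(np.round(res(f.x,s),1).tolist()); break
E
python3 fit.py
```

```text
-1 2.4456159670328477 [ 0.5467634  -0.07034191] -332.25600452119096 0.007915401131271758
[[-0.9, -0.0], [-0.5, 1.1], [1.1, 0.2], [-0.0, -0.7], [0.0, -0.4], [-0.5, -0.1], [0.4, 0.5], [-0.0, 0.2]]
```

```bash
cat > c.py <<'E'
from fit import *
from rig import manip,planner
p=[.54676,-.07034,np.radians(27.744)]
pts={'pad':(0,.041,.0655),'push_top':(0,.0655,.088),'tail':(0,.126,.048),'jl':(.03,0,.084),'jr':(-.03,0,.084),'jlb':(.03,.012,.084),'tl':(.02,.126,.048),'tr':(-.02,.126,.048),'pl':(.02,.061,.088),'pr':(-.02,.061,.088)}
top=cv2.imread("pics/top0.png")[180:300,205:385]; top=cv2.resize(top,None,fx=4.4,fy=4.4,interpolation=cv2.INTER_CUBIC)
sc=cv2.imread("pics/scene0.png")[140:250,260:400]; sc=cv2.resize(sc,None,fx=5,fy=5,interpolation=cv2.INTER_CUBIC)
def dots(q,col):
    w=W(p,q)
    for im,cam,o,f in((top,"top",(205,180),4.4),(sc,"scene",(260,140),5)):
        for u in (proj(cam,w)-o+.5)*f-.5: cv2.circle(im,tuple(int(round(v)) for v in u),3,col,-1)
dots(list(pts.values()),(0,0,255))
for y,c in((.181,(0,255,0)),(.191,(0,255,255)),(.201,(255,0,0)),(.211,(255,0,255)),(.221,(255,255,0))): dots([(.023,y,.054),(-.023,y,.054)],c)
cv2.imwrite("pics/ov1.png",top);cv2.imwrite("pics/ov2.png",sc)
# bottle: ground point
def ground(cam,uv,z):
    c=viewer.camera_info(cam);R=cv2.Rodrigues(c["rvec"])[0];C=-R.T@np.ravel(c["tvec"])
    d=R.T@np.linalg.inv(c["intrinsics"])@[uv[0],uv[1],1]; return C+d*(z-C[2])/d[2]
viewer.read_camera("scene");viewer.read_camera("top")
for n in("spray_bottle","next_bush_center","gauge"):
  for cam in ("scene","top"):
    for d in viewer.outline_of(cam,n)[:2]:
        r=np.argwhere(d["region"]);print(n,cam,round(d["confidence"],2),d["at"],r.min(0),r.max(0))
print("bottle",ground("scene",(268,275),0),ground("top",(400,150),.2), 'nb',ground("top",(320,171),.055))
print('paddle',W(p,[(0,.041,.0655),(0,.05,.0655),(0,.13,.0655)]))
c=viewer.camera_info("wrist");R=cv2.Rodrigues(c["rvec"])[0];C=-R.T@np.ravel(c["tvec"]);o=manip.get_obs();print("wristcam",C,o["ee_pos"])
for yaw in(117.744,-62.256):
  for y in(.045,.14):
    print(yaw,y,planner.solve_ik(W(p,[(0,y,.08)])[0],[180,0,yaw]))
E
python3 c.py
```

```text
spray_bottle scene 0.6 [264.2, 238.1] [177 226] [288 289]
spray_bottle top 0.83 [388.2, 160.8] [135 364] [189 422]
next_bush_center scene 0.7 [336.4, 243.4] [226 325] [258 347]
next_bush_center scene 0.43 [319.1, 191.5] [181 308] [194 338]
next_bush_center top 0.96 [318.9, 174.3] [162 310] [185 328]
gauge scene 0.96 [396.1, 209.7] [188 370] [230 420]
gauge scene 0.24 [320.6, 191.8] [186 310] [193 326]
gauge top 0.94 [246.4, 197.3] [176 212] [218 273]
bottle [ 0.6654699  -0.19213429  0.        ] [ 0.66467273 -0.20021745  0.2       ] nb [ 0.65807898 -0.04475721  0.055     ]
paddle [[ 0.5276736  -0.03405351  0.0655    ]
 [ 0.52348391 -0.02608818  0.0655    ]
 [ 0.48624216  0.04471473  0.0655    ]]
wristcam [ 0.30976908 -0.54609426  0.37466129] [ 0.25072928 -0.57250348  0.25632774]
117.744 0.045 [-10.35539022  15.14196244 -25.83043603  49.02760153   0.
  51.90060978]
117.744 0.14 [ -1.30271642  11.32921661 -30.91548656  47.75529684   0.
  60.95328358]
-62.256 0.045 [ -10.35539022   15.14196244  -25.83043603   49.02760153    0.
 -128.09939022]
-62.256 0.14 [  -1.30271642   11.32921661  -30.91548656   47.75529684    0.
 -119.04671642]
```

View pics/ov1.png

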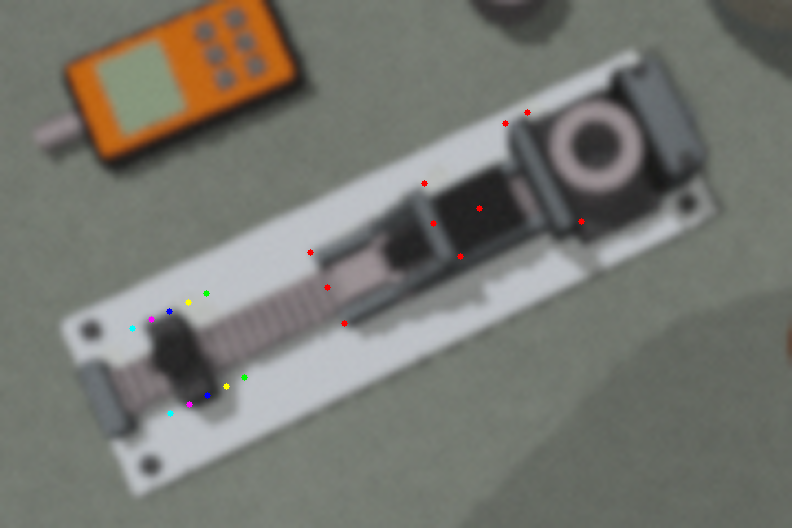

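View pics/ov2.png

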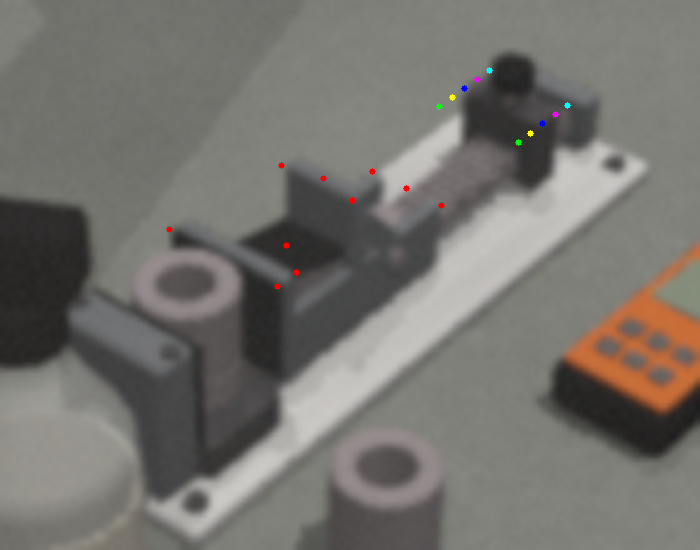

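The pose fit holds to about 2–3 mm and the stop face is at about y = 0.197. Next: close the gripper, move above the paddle, and look with the wrist camera.

```bash
cat > h.py <<'E'
from fit import *
from rig import manip,planner
p=[.54676,-.07034,np.radians(27.744)]
RPY=[180,0,117.744]
def w(y,z,x=0): return W(p,[(x,y,z)])[0]
def cl(pos):
    d=np.array(pos[:2])-p[:2];c,s=np.cos(p[2]),np.sin(p[2]);return np.round([c*d[0]+s*d[1],-s*d[0]+c*d[1],pos[2]],4)
def fc(o):
    f=o["contact_force"];c,s=np.cos(p[2]),np.sin(p[2]);return np.round([c*f[0]+s*f[1],-s*f[0]+c*f[1],f[2]],1)
def st(m=""):
    o=manip.get_obs();print(m,round(o["time_s"],2),cl(o["ee_pos"]),"F",fc(o),np.round(o["tcp_rot"],1),round(o["width"],4));return o
E
cat > d.py <<'E'
from h import *
manip.gripper_to(0,20)
manip.line_to([.2505,-.572,.36],vel=.3)
manip.move_ptp(w(.046,.30),RPY); st()
manip.line_to(w(.046,.16),vel=.2);manip.dwell(.2); st()
for n in("wrist","scene"): cv2.imwrite(f"pics/{n}1.png",viewer.read_camera(n)[:,:,::-1])
uv=proj("wrist",[w(.041,.0655),w(.061,.072),w(.061,.088,.02),w(.061,.088,-.02),w(.012,.084,.03),w(.012,.084,-.03)]);print(uv.round())
E
python3 d.py
```

```text
3.99 [-2.000e-04  4.520e-02  3.001e-01] F [-0.1 -0.4  0.4] [180.    0.  117.7] -0.0004
 5.04 [0.001  0.0452 0.1616] F [-0.4 -0.4 -0.2] [1.799e+02 1.000e-01 1.177e+02] -0.0
[[319. 216.]
 [319. 188.]
 [355. 195.]
 [283. 195.]
 [368. 271.]
 [270. 271.]]
```

View pics/wrist1.png

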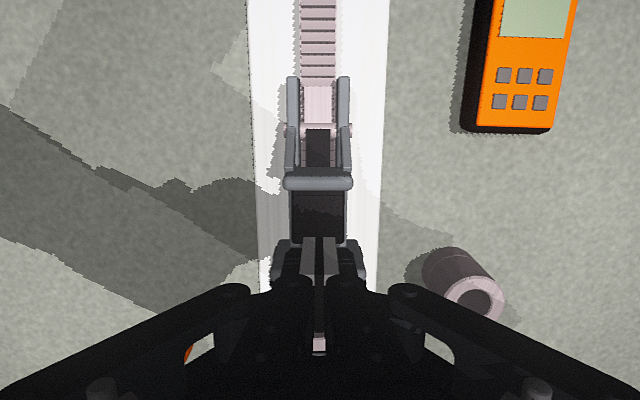

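View pics/scene1.png

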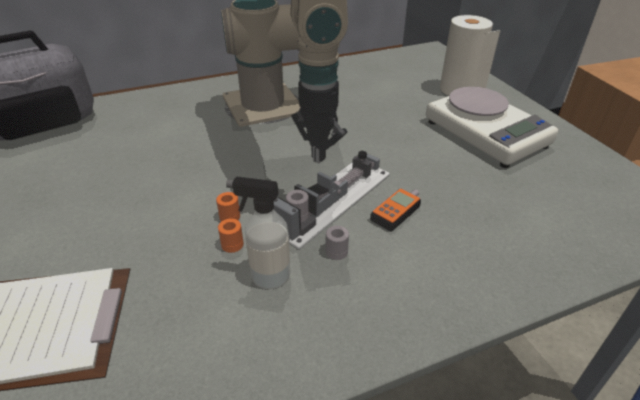

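```bash
python3 -c "
import cv2
im=cv2.imread('pics/wrist1.png')[150:310,230:410];im=cv2.convertScaleAbs(im,alpha=1.6,beta=25);cv2.imwrite('pics/wz1.png',cv2.resize(im,None,fx=3.7,fy=3.7,interpolation=cv2.INTER_CUBIC))"
```

```text
(no output)
```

View pics/wz1.png

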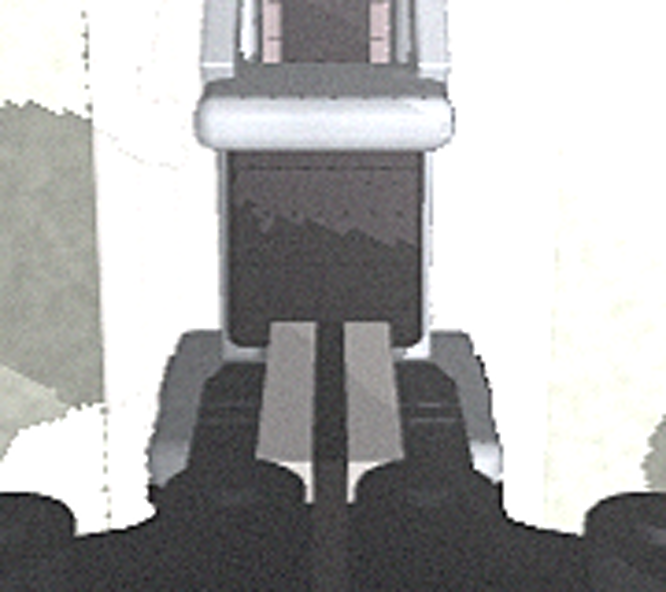

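The wrist view shows the paddle centred under the fingertips (column 318, rows 190–243). The push plate's front edge is at row 190 and the jaw plate's back edge near row 273, within about 2 mm of the fit. Pressing now.

```bash
cat > e.py <<'E'
from h import *
manip.line_to(w(.048,.105),vel=.1); manip.dwell(.2); st()
r=manip.line_to(w(.048,.068),vel=.02,until_force=10); print(r); st()
manip.dwell(.3); st()
for n in("wrist","scene"): cv2.imwrite(f"pics/{n}2.png",viewer.read_camera(n)[:,:,::-1])
E
python3 e.py
python3 -c "
import cv2
im=cv2.imread('pics/wrist2.png')[60:310,190:450];im=cv2.convertScaleAbs(im,alpha=1.6,beta=25);cv2.imwrite('pics/wz2.png',cv2.resize(im,None,fx=2.3,fy=2.3,interpolation=cv2.INTER_CUBIC))"
```

```text
6.04 [0.0006 0.0475 0.1059] F [0.6 0.6 0.2] [1.799e+02 1.000e-01 1.177e+02] -0.0
True
 7.28 [0.0005 0.0467 0.08  ] F [-1.3 -0.1  6.6] [180.    0.2 117.7] -0.0001
 7.58 [0.0005 0.0466 0.08  ] F [-1.6  1.   5.5] [180.    0.2 117.7] 0.0001
```

View pics/wz2.png

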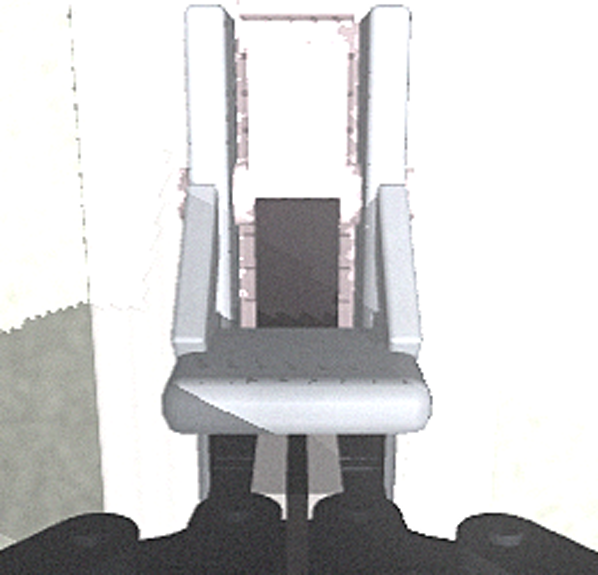

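Tip height is 0.055 m, so the paddle is at about its fully pressed level. I'll bear down slightly more, then push back until the force rises at the stop.

```bash
cat > f.py <<'E'
from h import *
r=manip.line_to(w(.048,.074),vel=.02,until_force=8); print(r); o=st()
manip.dwell(.2); o=st(); z=o["ee_pos"][2]-.002
r=manip.line_to(w(.155,z),vel=.04,until_force=15); print(r); st()
manip.dwell(.2); st()
for n in("top","wrist","scene"): cv2.imwrite(f"pics/{n}3.png",viewer.read_camera(n)[:,:,::-1])
E
python3 f.py
python3 -c "
import cv2
im=cv2.imread('pics/wrist3.png')[0:310,150:490];im=cv2.convertScaleAbs(im,alpha=1.6,beta=25);a=cv2.resize(im,None,fx=1.7,fy=1.7);cv2.imwrite('pics/wz3.png',a)
im=cv2.imread('pics/scene3.png')[120:250,240:400];cv2.imwrite('pics/sz3.png',cv2.resize(im,None,fx=4.5,fy=4.5,interpolation=cv2.INTER_CUBIC))"
```

```text
True
 7.89 [0.0005 0.0466 0.0799] F [-1.9  1.2  7.9] [180.    0.2 117.7] 0.0
 8.09 [0.0005 0.0466 0.0799] F [0.2 0.6 8.1] [180.    0.2 117.7] 0.0002
True
 9.93 [0.0018 0.1227 0.0805] F [-1.1 -1.2  3.6] [179.9   1.1 117.6] 0.0002
 10.12 [0.0018 0.1227 0.0805] F [-0.5 -0.9  4.3] [179.9   1.  117.6] 0.0
```

View pics/wz3.png

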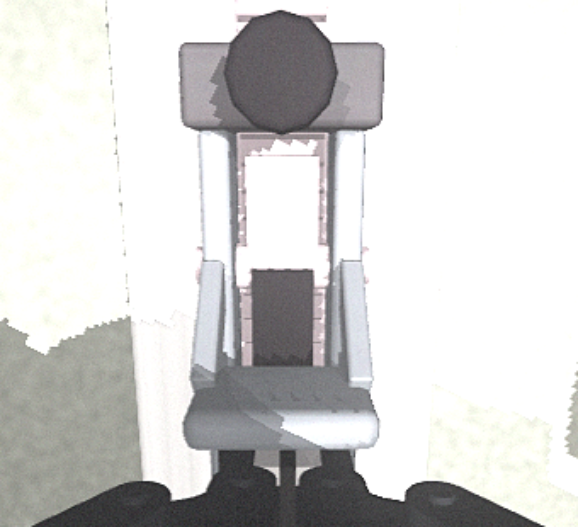

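View pics/sz3.png

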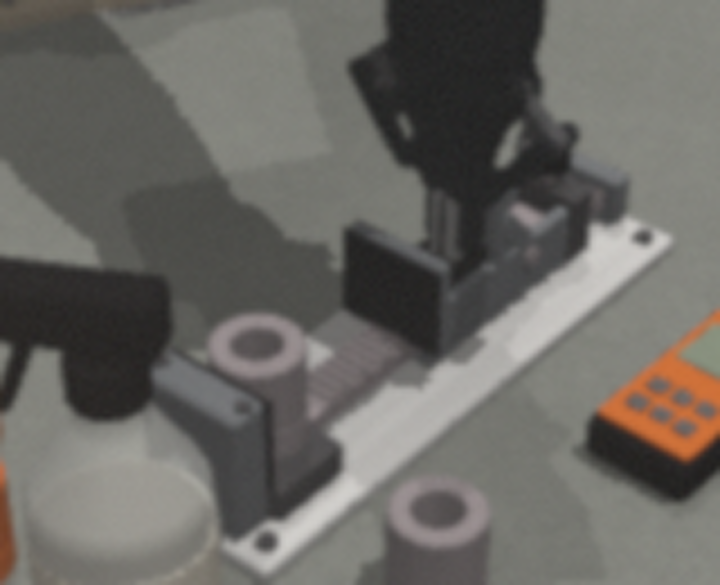

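The jaw appears to touch the collar, with the tail and collar edges meeting at row ≈76 of the wrist picture. I'll push again to confirm it goes no further, then let go slowly.

```bash
cat > g.py <<'E'
from h import *
r=manip.line_to(w(.145,.0785),vel=.03,until_force=20); print(r); st()
r=manip.line_to(w(.145,.0785),vel=.03,until_force=20); print(r); o=st()
manip.dwell(.15); o=st()
cv2.imwrite("pics/wrist4.png",viewer.read_camera("wrist")[:,:,::-1])
y=cl(o["ee_pos"])[1]
manip.line_to(w(y,.100),vel=.04); st("up")
manip.line_to(w(y-.006,.105),vel=.04); st("back")
manip.line_to(w(y-.006,.17),vel=.1); manip.dwell(.3); st("clear")
for n in("top","wrist","scene"): cv2.imwrite(f"pics/{n}5.png",viewer.read_camera(n)[:,:,::-1])
E
python3 g.py
python3 -c "
import cv2
im=cv2.imread('pics/wrist5.png')[0:310,150:490];im=cv2.convertScaleAbs(im,alpha=1.6,beta=25);a=cv2.resize(im,None,fx=1.7,fy=1.7);cv2.imwrite('pics/wz5.png',a)
im=cv2.imread('pics/scene5.png')[120:250,240:400];cv2.imwrite('pics/sz5.png',cv2.resize(im,None,fx=4.5,fy=4.5,interpolation=cv2.INTER_CUBIC))"
```

```text
True
 10.65 [0.0018 0.1227 0.0808] F [ 0.3 -2.1  2.7] [180.    1.9 117.5] 0.0001
True
 11.03 [0.0018 0.1226 0.0811] F [-0.7 -2.5  2.3] [-179.9    2.9  117.3] -0.0
 11.18 [0.0018 0.1226 0.0811] F [ 0.1 -1.4  3.3] [-179.9    2.8  117.3] -0.0
up 11.86 [-1.000e-04  1.228e-01  1.001e-01] F [ 0.6  1.  -0.4] [-180.     2.9  117.3] 0.0001
back 12.2 [0.0002 0.1162 0.1052] F [0.8 0.5 0.2] [-180.     2.9  117.3] 0.0003
clear 13.3 [-0.0004  0.1168  0.1694] F [ 0.5  0.2 -0.1] [-179.9    2.8  117.3] -0.0
```

View pics/wz5.png

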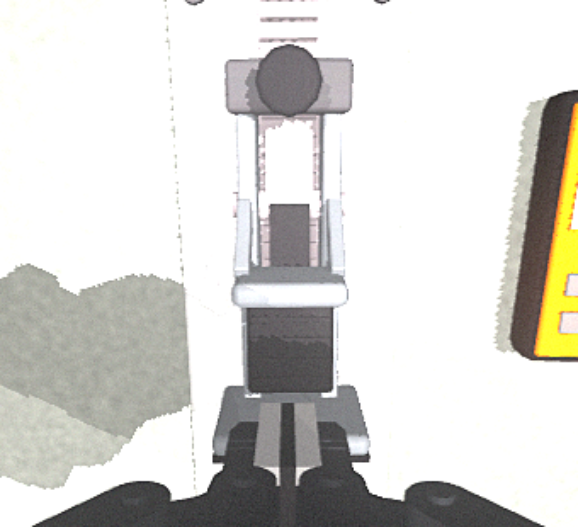

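View pics/sz5.png

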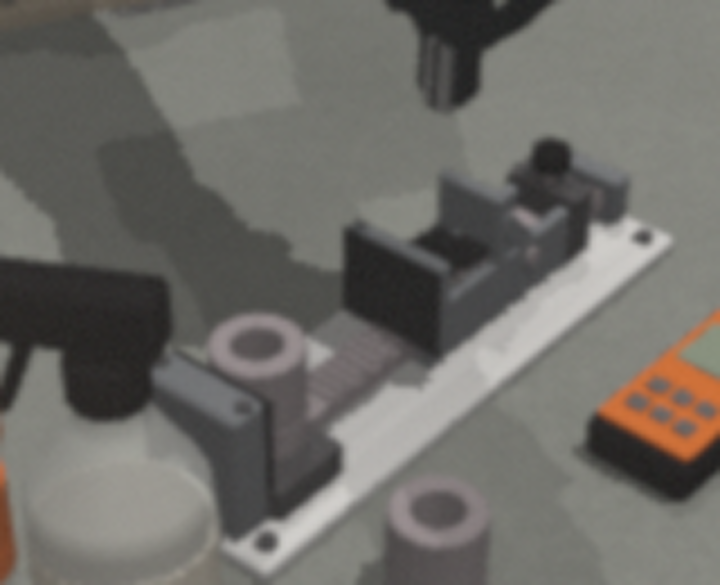

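The tail sits against the collar with under 1 mm of visible gap, and the paddle is up. The bush ring is at scene (297,196), where it was at the start, and the second bush, bottle and gauge look unmoved. I'm handing in.

```bash
python3 -c "
from rig import manip
print(manip.hand_in())"
```

```text
the job is handed in; nothing more can be done
None
```

I pressed the release paddle with the closed fingertips until it was fully down (tip at 55 mm). Keeping it down, I pushed the jaw back about 76 mm of fingertip travel until it met the stop collar. I then lifted off and handed the job in at about 13 s of the 40 s allowed.

- **Stop reached:** two further pushes at the collar stopped on force without moving the jaw. They tilted the wrist by about 3° and let the fingertip rise by less than 1 mm. After letting go, the wrist picture showed less than about 1 mm between the tail and the collar.
- **Paddle released:** it looked up, and no force was left on the tool. I did not measure its angle.
- **Bush and bystanders:** the bush's ring was within 0.5 pixel of its starting place in the scene picture. The second bush, bottle and gauge looked unmoved, but I checked those only by eye.

My camera-based position for the clamp was about 2–3 mm off in places, and I relied on contact force for the final approach. No check failed, and the hand-in gives no verdict.

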